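Part the jammed beakers and sort them by size

TASK

Three aluminium beakers have been stacked into one another and are stuck. Bring the stack under the wooden pulling fork, standing on the bench with the wide flange of the largest beaker caught under both prongs, then pull out the small beaker and after it the medium one, and stand each upright in the bay of the plywood tray that already holds a beaker of its own size. Leave the largest standing upright under the fork, set the beakers down rather than dropping them, and do not knock over or push away the other things.

Things in the scene. Friction and masses are not known exactly. Their poses are not given: they have to be found in the camera images.
- large: largest beaker, outermost of the stack, standing on the bench: plain aluminium, round, upright; origin at the centre of its underside, z along its axis and up; 95 mm high, 70 mm diameter (60 at the foot), with a flat flange 84 mm across and 6 mm thick round its mouth; raised floor at 45 mm; about 0.16 kg
- medium: medium beaker, stuck in the largest: plain aluminium, round, upright; origin at the centre of its underside, z along its axis and up; 110 mm high, 60 mm diameter, 0.09 kg. Stacked, its underside is 45 mm above the large one's; it stands 60 mm proud and must rise 50 mm to come free. Rubber spring strips hold it with about 9 to 16 N: pulled up freely, the whole stack comes along
- small: small beaker, stuck in the medium one: plain aluminium, round, upright; origin at the centre of its underside, z along its axis and up; 85 mm high, 49 mm diameter, 0.05 kg. Stacked, its underside is 110 mm above the large one's; it stands 40 mm proud and must rise 45 mm to come free. Rubber spring strips hold it with about 5 to 8 N, clearly less than the medium one: it can carry the whole stack and comes out first
- fork: wooden fork fixed to the bench, 130 mm wide, 112 mm high. Origin on the bench, mid-width, 55 mm behind the open front (-x); x points inward; back wall at x = 55 mm. Two prongs along x, 10 mm thick, undersides 102 mm up, slot 70 mm wide between them; cheeks below, 104 mm apart. The large flange goes under the prongs and cannot rise between them. Seat the large beaker about over the origin
- tray: fixed plywood tray, 185 (x) by 250 mm (y), walls 22 mm high, floor top 6 mm above the bench; a divider along x at y = 0 makes two bays 119 mm wide, centred at y = 62 and -62 mm. Origin at the centre of the underside. In each bay one beaker stands at about x = 45 mm; the part about x = -40 mm is free
- medium_twin: beaker of the medium size, 60 mm diameter, 110 mm high, standing in one bay of the tray (which bay varies); origin at the centre of its underside. Loose, leave it.
- small_twin: beaker of the small size, 49 mm diameter, 85 mm high, standing in the other bay; origin at the centre of its underside. Loose, leave it.
- foil_jar: bystander: amber glass jar with a foil cap, 70 mm diameter, 79 mm high, between fork and tray; origin at the centre of its underside
- foil_jar2: bystander: a like jar, 66 mm diameter, 72 mm high, behind the first; origin at the centre of its underside
- mortar: bystander: white porcelain mortar, 110 mm diameter, 55 mm high, with a pestle leaning out of it to 88 mm, at the left of the bench; origin at the centre of its underside
Mind the look-alikes: they are no part of the job. What is shaped like the small but pink is not meant.

How it is judged:
On the way, in this order (a step that is already met when the one before it is completed fails the run):
1. the stack, still together, stands on the bench under the fork (x of large in the frame of fork between -0.045 and 0.03 m and y of large in the frame of fork between -0.015 and 0.015 m and height (world z) of large below 0.008 m and angle between large's own z axis and vertical below 0.1 rad and distance between small and large below 0.125 m), for 0.2 s.
2. the small beaker is out of the medium one, which is still in the largest under the fork (distance between small and medium above 0.115 m and distance between medium and large below 0.085 m and x of large in the frame of fork between -0.045 and 0.03 m and y of large in the frame of fork between -0.015 and 0.015 m), for 0.1 s.
3. the medium beaker is out of the largest, which is still under the fork (distance between medium and large above 0.1 m and x of large in the frame of fork between -0.045 and 0.03 m and y of large in the frame of fork between -0.015 and 0.015 m), for 0.1 s.
At the end, for the whole second after the job is handed in: The small and the medium beaker stand upright (within 0.1 rad), at rest on the tray floor, each in the bay of its own size; the largest stands upright on the bench under the fork, its axis 45 mm before to 30 mm behind the fork origin along the slot and within 15 mm across (((y of small_twin in the frame of tray above 0 m and y of small in the frame of tray above 0.02 m) or (y of small_twin in the frame of tray below 0 m and y of small in the frame of tray below -0.02 m)) and y of small in the frame of tray between -0.12 and 0.12 m and x of small in the frame of tray between -0.09 and 0.09 m and z of each of small, medium in the frame of tray below 0.012 m and angle between each of small, medium, large's own z axis and vertical below 0.1 rad and linear speed of each of small, medium, large below 0.02 m/s and ((y of medium_twin in the frame of tray above 0 m and y of medium in the frame of tray above 0.02 m) or (y of medium_twin in the frame of tray below 0 m and y of medium in the frame of tray below -0.02 m)) and y of medium in the frame of tray between -0.12 and 0.12 m and x of medium in the frame of tray between -0.09 and 0.09 m and x of large in the frame of fork between -0.045 and 0.03 m and y of large in the frame of fork between -0.015 and 0.015 m and height (world z) of large below 0.008 m); the robot touches nothing.
It fails at once if a bystander is pushed more than 30 mm or tipped (distance of any of foil_jar, foil_jar2, mortar from where it was at the start of the episode above 0.03 m or angle between any of foil_jar, foil_jar2, mortar's own z axis and vertical above 0.4 rad).
It fails at once if a beaker already in the tray is pushed more than 40 mm or tipped (distance of any of medium_twin, small_twin from where it was at the start of the episode above 0.04 m or angle between any of medium_twin, small_twin's own z axis and vertical above 0.4 rad).
It fails at once if the small or the medium beaker is dropped (falls freely by about 20 mm or more) ((contact force between the fingers and small below 0.1 N and linear speed of small above 0.6 m/s) or (contact force between the fingers and medium below 0.1 N and linear speed of medium above 0.6 m/s)).
It also fails if it takes over 64 s, if anything falls off the work surface, if the arm or the gripper's body presses on something with over 40 N, if the wrist force passes 120 N, or if a joint passes its speed limit or range.

ROBOT

A 6-joint arm with a two-finger parallel gripper is mounted at the origin on the work surface. World frame = base frame: x ahead of the robot, y to its left, z up, the work surface at z = 0. Lengths are in m, angles in rad, forces in N, time in s.
With the tool pointing down it reaches from about 0.375 to 0.9 m from the base axis. Payload 3.1 kg.
Tool frame: the origin (TCP) lies between the finger pads; the fingertips stand 8 mm ahead of it and the grasp point (between the pads) lies 11 mm behind it; z points along the fingers, y is the line along which they close (so a half turn about z gives the same grasp; the last joint's range is limited). The gripper opens to 87 mm and grips with 3 to 60 N. Pads are 19 mm wide; open, the fingers measure 117 mm over their backs; the gripper's body (75 mm by 190 mm) begins 51 mm behind the grasp point.
Start: joints at [-1.49, 0.527, 1.433, -0, 1.181, -0.178], TCP at [0.161, -0.604, 0.231] pointing down, gripper open.
Joint ranges: [-3.08, 3.08], [-0.75, 2.2], [0.22, 2.44], [-1.43, 4.57], [0, 2.65], [-2.85, 2.85]. Speed limits (rad/s): [2.79, 2.79, 3.14, 3.14, 3.14, 3.14].

INTERFACE

Orientations are given as a unit quaternion [x, y, z, w].
In Python, from rig import robot, vision, job gives the robot as it stands.
- The arm moves only by the shell command python3 -m handwheel 'ROWS' [OPENING] [FORCE]. ROWS is JSON, a list of rows, each a list of 4 numbers: the shift along the tool's x, y, z as a fraction of full scale, then the turn about the tool's z as a fraction of full scale. A call has 1 to 20 rows; each row is the pose to reach, as a shift and turn from the pose commanded when the call began, along the tool's axes at that moment, turning the shorter way round; what a row does not reach only later rows make up. Full scale, the value 1, is 300 mm for a shift and 2 pi rad for a turn. A row lasts 1/12 s, in which the tool goes at most 41.7 mm and 7.16 degrees, less where a joint would pass 70% of its speed; a pose out of reach is approached as far as the arm can. A call with a number of a shift or a turn outside -1 to 1 is refused whole. A call with a gripper value outside its range is refused whole. OPENING is the opening in per cent of the stroke, from 0 (shut) to 100 (fully open), set as the call begins (- or left out, the last holds). The fingers move at their own pace and stop on an object; FORCE is the grip in N (left out, the last holds). Time passes only in rows, so rows that repeat a pose let the fingers close. It gives the time, the measured TCP pose, the force, the opening and the grip force at its end, in the units of the state.
- robot.get_obs(): the state, without advancing time (a new reading comes with each control period).
- vision.camera(name): name is "scene" or "side" or "wrist"; returns a dict with "frame" (384x512x3 uint8, red, green, blue), "K" (3x3 intrinsics, pixels), "cam_to_world" (4x4, takes a point from camera to world coordinates); the wrist camera has in their place "hand_eye" (4x4, takes a point from camera to tool coordinates, whose origin is the TCP and whose axes are the flange's). Camera axes: x right, y down, z forward; pixel columns grow to the right and rows downward; lengths in m; the calibration is good to about 2 mm. A picture is of the moment at which its call begins: read the wrist's pose just before it. There is no depth.
- job.hand_in(): hands the job in; it is judged then, once.
Trained networks look in the newest picture that a camera, given by its name, has taken for a name from the list of things; names that differ only in an ending like _2 or _b are one class to them, and where a whole thing is asked for, a point or a joint stands for the part that bears it (a point fixed in the world has none). Each returns a list of dicts, best first, with "conf" (0 to 1); they miss things now and then, are a little off and sometimes report something else, mostly with a low value. They report only what shows in the picture. A call takes as long as a camera call. They do not tell look-alikes from the thing itself.
- vision.look_for(camera, label): "point" ([row, column] in pixels, amid what is visible of it).
- vision.outline_of(camera, label): "mask" (384x512 bool, what is visible of it) and "point" ([row, column] in pixels, amid what is visible of it).
The state is a dict: "time": time; "q": joint angles; "joint_velocities": joint speeds; "joint_torque": joint torques, N m; "position": TCP position; "tool_rot": TCP orientation; "ft_force": force on the tool from outside, world axes, zero at the start; "moment": the same for the moment, N m; "grip_width": finger opening in m; "grip_force": force on a finger pad.
Only numpy, scipy, OpenCV 4.12 (cv2) and the standard library are available. Lean on these libraries where they do the work, as an engineer would, in place of code of your own. Each camera call takes 0.05 s, during which the arm holds its last target. There are 200 camera calls.

## Working session

There is one attempt and no reset: what is moved stays moved. The work goes in short steps, Python scripts to look and compute and a shell command to move; the robot and the scene stay as the last step left them, time stands still between calls to the robot, and variables do not carry over. Pictures are saved under pics/ and viewed, at most 10 in all, crops included, and the job is handed in when it is done.

```bash
ls; mkdir -p pics
cat > h.py <<'E'
import numpy as np, cv2
from rig import robot, vision, job
def shot(n):
    c=vision.camera(n); return c
E
python3 - <<'E'
from h import *
o=robot.get_obs(); print({k:np.round(v,3).tolist() for k,v in o.items()})
ims=[]
for n in ("scene","side"):
    c=shot(n); cv2.imwrite(f"pics/{n}0.png",c["frame"][:,:,::-1])
    np.savez(f"{n}.npz",**{k:v for k,v in c.items()})
    print(n,np.round(c["K"],1).tolist(),np.round(c["cam_to_world"],3).tolist())
    for l in ("large","medium","small","fork","tray","medium_twin","small_twin","foil_jar","foil_jar2","mortar"):
        print(l,[(np.round(d["point"]).tolist(),round(d["conf"],2)) for d in vision.look_for(n,l)])
E
```

```text
pics
{'time': 0.0, 'q': [-1.49, 0.528, 1.434, -0.0, 1.181, -0.179], 'joint_velocities': [0.001, 0.001, 0.001, -0.001, -0.002, 0.002], 'joint_torque': [-0.0, -44.004, -17.66, 0.063, 0.058, -0.0], 'position': [0.161, -0.603, 0.23], 'tool_rot': [0.992, 0.13, 0.0, -0.001], 'ft_force': [-0.029, 0.288, 0.181], 'moment': [-0.004, 0.024, -0.0], 'grip_force': 0.0, 'grip_width': 0.087}
scene [[411.1, 0.0, 255.4], [0.0, 411.1, 189.7], [0.0, 0.0, 1.0]] [[-0.134, 0.803, -0.581, 1.32], [0.991, 0.113, -0.073, 0.128], [0.008, -0.586, -0.81, 1.186], [0.0, 0.0, 0.0, 1.0]]
large [([183.0, 269.0], 0.82)]
medium [([167.0, 272.0], 0.49)]
small [([157.0, 271.0], 0.72), ([168.0, 240.0], 0.55)]
fork [([233.0, 304.0], 0.59)]
tray [([202.0, 168.0], 0.9)]
medium_twin [([202.0, 184.0], 0.58)]
small_twin [([168.0, 272.0], 0.7), ([203.0, 150.0], 0.69)]
foil_jar [([225.0, 248.0], 0.76), ([250.0, 222.0], 0.6)]
foil_jar2 [([225.0, 248.0], 0.76), ([250.0, 222.0], 0.6)]
mortar [([174.0, 382.0], 0.65)]
side [[380.9, 0.0, 251.5], [0.0, 380.9, 192.3], [0.0, 0.0, 1.0]] [[0.948, -0.216, 0.235, 0.306], [-0.319, -0.616, 0.721, -0.697], [-0.011, -0.758, -0.652, 0.765], [0.0, 0.0, 0.0, 1.0]]
large [([210.0, 210.0], 0.96)]
medium [([189.0, 208.0], 0.84)]
small [([228.0, 260.0], 0.86), ([172.0, 210.0], 0.69)]
fork [([161.0, 262.0], 0.67)]
tray [([314.0, 300.0], 0.77)]
medium_twin [([261.0, 313.0], 0.88)]
small_twin [([306.0, 339.0], 0.73)]
foil_jar [([204.0, 288.0], 0.91), ([213.0, 328.0], 0.6)]
foil_jar2 [([204.0, 288.0], 0.91), ([213.0, 328.0], 0.6)]
mortar [([144.0, 164.0], 0.69)]
```

Run:
```python
import cv2
a=cv2.imread("pics/scene0.png")[110:310,110:430]; cv2.imwrite("pics/s1.png",cv2.resize(a,None,fx=2.5,fy=2.5,interpolation=3))
a=cv2.imread("pics/side0.png")[110:380,130:450]; cv2.imwrite("pics/d1.png",cv2.resize(a,None,fx=2.2,fy=2.2,interpolation=3))
```

```text
(no output)
```

View pics/s1.png

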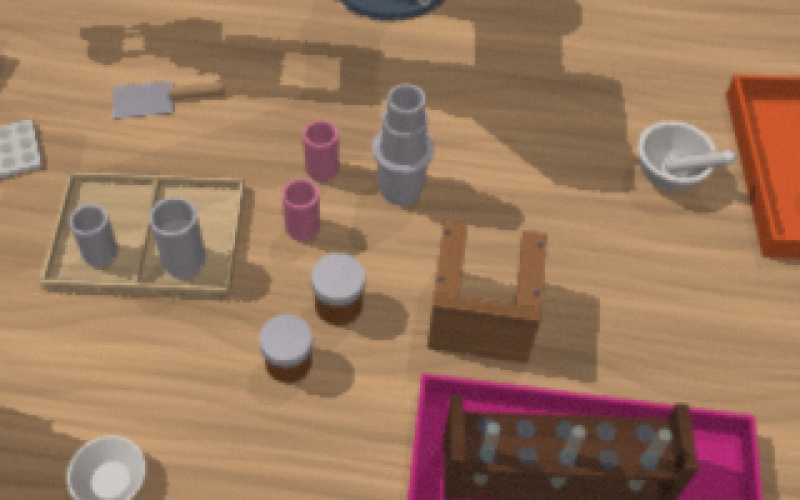

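View pics/d1.png

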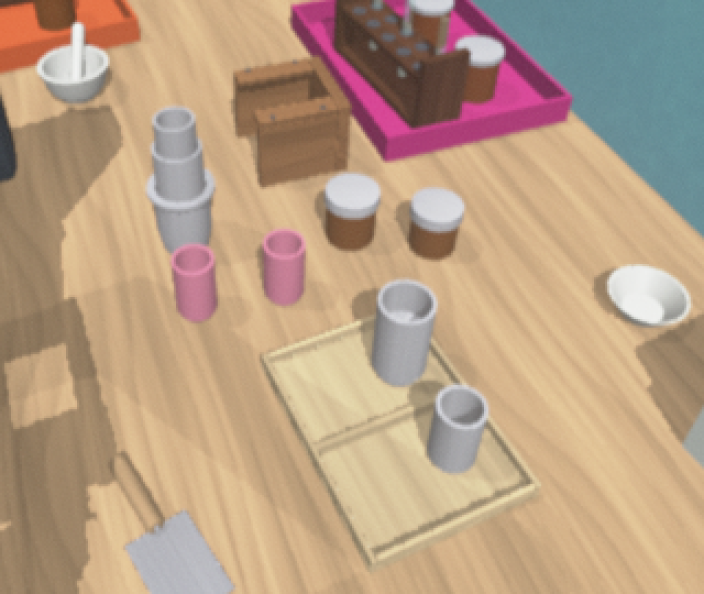

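Scene view: the stack (bare aluminium, three tiers) is at about px (272,160). Look-alikes are pink cups at (238,170) and (230,194), plus the tray twins: the small one at (148,203) and the medium one at (181,204). The target is the grey stack. The fork at (305,225) opens towards the robot, and the jars are at (245,225) and (224,249). I'll fit poses by silhouette.

```bash
cat > fit.py <<'E'
from h import *
from scipy.optimize import minimize
def proj(c,P):
    T=np.linalg.inv(c["cam_to_world"]); p=P@T[:3,:3].T+T[:3,3]; p=p@c["K"].T; return p[:,:2]/p[:,2:]
S=4
def box(x0,x1,y0,y1,z0,z1): return np.array([[x,y,z] for x in(x0,x1) for y in(y0,y1) for z in(z0,z1)],float)
A=np.linspace(0,2*np.pi,48,endpoint=False)
def cyl(r0,r1,z0,z1): return np.vstack([np.c_[r*np.cos(A),r*np.sin(A),0*A+z] for r,z in((r0,z0),(r1,z1))])
def forkm(t=.012): return [box(-.055,.055+t,s*.035,s*.065,.102,.112) for s in(1,-1)]+[box(-.055,.055+t,s*.052,s*.065,0,.112) for s in(1,-1)]+[box(.055,.055+t,-.065,.065,0,.112)]
traym=[box(-.0925,.0925,-.125,.125,0,.022)]
stackm=[cyl(.030,.035,0,.089),cyl(.042,.042,.089,.095),cyl(.03,.03,.09,.155),cyl(.0245,.0245,.15,.195)]
def render(c,parts,x,y,a):
    m=np.zeros((384*S,512*S),np.uint8); R=np.array([[np.cos(a),-np.sin(a),0],[np.sin(a),np.cos(a),0],[0,0,1]])
    for P in parts:
        q=(proj(c,P@R.T+[x,y,0])+.5)*S
        cv2.fillConvexPoly(m,cv2.convexHull(np.round(q).astype(np.int32)),255)
    return cv2.resize(m,(512,384),interpolation=cv2.INTER_AREA)/255.
def fit(cams,masks,model,x0,yaw=True,t=False):
    def cost(p):
        parts=model(p[3]) if t else model; k=0
        for c,m in zip(cams,masks):
            r=render(c,parts,p[0],p[1],p[2] if yaw else 0); k+=1-np.minimum(r,m).sum()/np.maximum(r,m).sum()
        return k
    n=4 if t else 3 if yaw else 2
    st=np.array([.02,.02,.15,.006])[:n]; x0=np.array(x0[:n],float)
    sim=np.vstack([x0]+[x0+np.eye(n)[i]*st[i] for i in range(n)])
    r=minimize(cost,x0,method="Nelder-Mead",options=dict(initial_simplex=sim,xatol=1e-4,fatol=1e-4,maxiter=200)); return np.round(r.x,4).tolist(),round(r.fun/len(cams),3)
def ray(c,px,z):
    d=c["cam_to_world"][:3,:3]@np.linalg.inv(c["K"])@[px[1],px[0],1]; o=c["cam_to_world"][:3,3]; return o+d*(z-o[2])/d[2]
def masks(n,l): return [(d["mask"].astype(float),d["point"],d["conf"]) for d in vision.outline_of(n,l)]
def near(n,l,p):
    L=masks(n,l); L=[m for m in L if np.hypot(m[1][0]-p[0],m[1][1]-p[1])<25]; return L[0][0] if L else None
E
cat > m1.py <<'E'
from fit import *
cams=[shot("scene"),shot("side")]
def get(l,ps): return [near(n,l,p) for n,p in zip(("scene","side"),ps)]
def run(name,label,ps,model,z,yaw=False,t=False):
    M=get(label,ps) if isinstance(label,str) else [np.max([near(n,l,p) for l in label if near(n,l,p) is not None] or [np.zeros((384,512))],0) for n,p in zip(("scene","side"),ps)]
    ok=[(c,m) for c,m in zip(cams,M) if m is not None and m.sum()>20]
    g=ray(cams[0],ps[0],z)
    for sub in ([ok]+([[o] for o in ok] if len(ok)>1 else [])):
        mm=[cv2.morphologyEx(m,cv2.MORPH_CLOSE,np.ones((15,15))) if name in("tray",) else m for _,m in sub]
        print(name,len(sub),fit([c for c,_ in sub],mm,model,[g[0],g[1],0,.012],yaw,t))
run("stack",("large","medium","small"),((160,271),(190,209)),stackm,.1)
run("fork","fork",((225,304),(161,262)),forkm,.08,True,True)
run("tray","tray",((202,168),(314,300)),traym,.01,True)
run("mt","medium_twin",((202,181),(261,313)),[cyl(.03,.03,.006,.116)],.05)
run("st","small_twin",((203,150),(306,339)),[cyl(.0245,.0245,.006,.091)],.04)
run("j1","foil_jar",((225,247),(204,288)),[cyl(.035,.035,0,.079)],.04)
run("j2","foil_jar",((250,224),(213,328)),[cyl(.033,.033,0,.072)],.04)
run("p1","small",((170,238),(240,218)),[cyl(.0245,.0245,0,.085)],.04)
run("p2","small",((194,230),(228,260)),[cyl(.0245,.0245,0,.085)],.04)
E
python3 m1.py
```

```text
stack 2 ([0.4429, 0.0712], np.float64(0.076))
stack 1 ([0.4417, 0.071], np.float64(0.062))
stack 1 ([0.4427, 0.0724], np.float64(0.085))
fork 2 ([0.6227, 0.2006, -0.0342, 0.0178], np.float64(0.054))
fork 1 ([0.6227, 0.2004, -0.035, 0.0143], np.float64(0.059))
fork 1 ([0.6239, 0.2033, -0.0275, 0.017], np.float64(0.02))
tray 2 ([0.5736, -0.2657, 0.0885], np.float64(0.179))
tray 1 ([0.5723, -0.2669, 0.0863], np.float64(0.146))
tray 1 ([0.5751, -0.2649, 0.0895], np.float64(0.202))
mt 2 ([0.6111, -0.2052], np.float64(0.113))
mt 1 ([0.6067, -0.2077], np.float64(0.078))
mt 1 ([0.6154, -0.1983], np.float64(0.112))
st 2 ([0.6154, -0.319], np.float64(0.107))
st 1 ([0.6117, -0.321], np.float64(0.056))
st 1 ([0.6176, -0.3167], np.float64(0.077))
j1 2 ([0.6458, 0.0128], np.float64(0.134))
j1 1 ([0.6401, 0.0104], np.float64(0.151))
j1 1 ([0.6475, 0.0159], np.float64(0.106))
j2 2 ([0.738, -0.0383], np.float64(0.144))
j2 1 ([0.7326, -0.042], np.float64(0.156))
j2 1 ([0.7387, -0.0365], np.float64(0.116))
p1 2 ([0.4277, -0.0417], np.float64(0.539))
p1 1 ([0.5278, -0.0573], np.float64(0.102))
p1 1 ([0.4276, -0.0411], np.float64(0.078))
p2 2 ([0.5325, -0.0552], np.float64(0.127))
p2 1 ([0.5265, -0.0576], np.float64(0.104))
p2 1 ([0.5344, -0.051], np.float64(0.077))
```

```bash
python3 -m handwheel '[[0.927,-0.387,-0.233,0.0415],[0.927,-0.387,-0.233,0.0415],[0.927,-0.387,-0.233,0.0415],[0.927,-0.387,-0.233,0.0415],[0.927,-0.387,-0.233,0.0415],[0.927,-0.387,-0.233,0.0415],[0.927,-0.387,-0.233,0.0415],[0.927,-0.387,-0.233,0.0415],[0.927,-0.387,-0.233,0.0415],[0.927,-0.387,-0.233,0.0415],[0.927,-0.387,-0.233,0.0415]]' 100 40
```

```text
time: 3.52
position: [0.3989, -0.4207, 0.3001]
tool_rot: [1.0, -0.001, -0.0, 0.0]
ft_force: [0.3, 0.2, 0.3]
grip_width: 0.0869
grip_force: 0.0
```

```bash
python3 -m handwheel '[[0.17,-0.9,0,0],[0.17,-0.9,0,0],[0.17,-0.9,0,0],[0.17,-0.9,0,0],[0.17,-0.9,0,0],[0.17,-0.9,0,0],[0.17,-0.9,0,0],[0.17,-0.9,0,0]]' && python3 -m handwheel '[[-0.027,-0.738,0,0],[-0.027,-0.738,0,0],[-0.027,-0.738,0,0],[-0.027,-0.738,0,0],[-0.027,-0.738,0,0],[-0.027,-0.738,0,0],[-0.027,-0.738,0,0],[-0.027,-0.738,0,0],[-0.027,-0.738,0,0]]'
python3 - <<'E'
from fit import *
from scipy.spatial.transform import Rotation as R
o=robot.get_obs(); c=shot("wrist"); T=np.eye(4); T[:3,:3]=R.from_quat(o["tool_rot"]).as_matrix(); T[:3,3]=o["position"]
print(np.round(o["position"],4),np.round(T[:3,:3],3).tolist())
c["cam_to_world"]=T@c["hand_eye"]; print(np.round(c["cam_to_world"],3).tolist())
M=[m for l in("large","medium","small") for m in masks("wrist",l)]
for m in M: print(np.round(m[1]),round(m[2],2),m[0].sum())
f=c["frame"][:,:,::-1].copy(); r=render(c,stackm,.4425,.0715,0); cs,_=cv2.findContours((r>.5).astype(np.uint8),0,1); cv2.drawContours(f,cs,-1,(0,255,0),1)
g=proj(c,np.array([[.4425,.0715,.195]]))[0]; cv2.circle(f,tuple(int(v) for v in g),2,(0,0,255),-1); print(g)
cv2.imwrite("pics/w1.png",f)
U=np.max([m[0] for m in M],0); print(fit([c],[U],stackm,[.4425,.0715],False))
for m in M: print(fit([c],[m[0]],stackm,[.4425,.0715],False), fit([c],[m[0]],stackm[3:],[.4425,.0715],False))
E
```

```text
time: 4.18
position: [0.4496, -0.147, 0.3]
tool_rot: [1.0, 0.001, -0.001, -0.001]
ft_force: [-0.1, 0.3, 0.2]
grip_width: 0.0869
grip_force: 0.0
time: 4.93
position: [0.4434, 0.0691, 0.3002]
tool_rot: [1.0, -0.002, -0.0, 0.0]
ft_force: [0.1, -0.7, -0.3]
grip_width: 0.0873
grip_force: 0.0
[0.4434 0.0691 0.3002] [[1.0, -0.003, -0.0], [-0.003, -1.0, -0.001], [-0.0, 0.001, -1.0]]
[[-0.003, -0.961, -0.278, 0.52], [-1.0, 0.003, 0.0, 0.069], [0.001, 0.278, -0.961, 0.454], [0.0, 0.0, 0.0, 1.0]]
[151. 254.] 0.74 916.0
[162. 254.] 0.47 613.0
[164. 249.] 0.73 749.0
[102. 347.] 0.86 1684.0
[196. 253.] 0.78 2218.0
[179. 334.] 0.76 1437.0
[251.338871   195.88758333]
([0.4429, 0.0709], np.float64(0.46))
([0.4443, 0.0709], np.float64(0.77)) ([0.4749, 0.0703], np.float64(0.764))
([0.4477, 0.0702], np.float64(0.844)) ([0.457, 0.0702], np.float64(0.743))
([0.4462, 0.071], np.float64(0.811)) ([0.4589, 0.0707], np.float64(0.699))
([0.4425, 0.0715], np.float64(1.0)) ([0.4425, 0.0715], np.float64(1.0))
([0.4415, 0.0713], np.float64(0.443)) ([0.443, 0.0707], np.float64(0.044))
([0.4425, 0.0715], np.float64(1.0)) ([0.4425, 0.0715], np.float64(1.0))
```

View pics/w1.png

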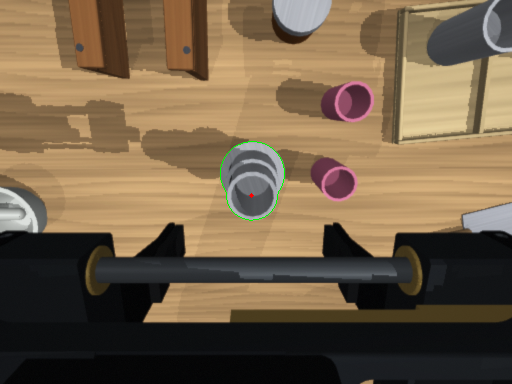

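The grey stack is at px (252,196) and the projected outline fits it exactly at (0.443, 0.071). The pink cups at (350,102) and (334,180) are not the target. Descending now.

```bash
python3 -m handwheel '[[0,0,0.1,0],[0,0,0.2,0],[0,0,0.3,0],[0,0,0.38,0],[0,0,0.437,0],[0,0,0.437,0],[0,0,0.437,0],[0,0,0.437,0]]' && python3 -m handwheel '[[0,0,0,0],[0,0,0,0],[0,0,0,0],[0,0,0,0],[0,0,0,0],[0,0,0,0],[0,0,0,0],[0,0,0,0]]' 30 40
```

```text
time: 5.8
position: [0.4439, 0.0705, 0.1702]
tool_rot: [1.0, -0.001, 0.001, 0.0]
ft_force: [0.7, -0.5, -0.3]
grip_width: 0.087
grip_force: 0.0
time: 6.47
position: [0.443, 0.0709, 0.1695]
tool_rot: [1.0, -0.0, 0.0, 0.0]
ft_force: [0.3, 0.1, 1.8]
grip_width: 0.0483
grip_force: 40.0
```

```bash
python3 -m handwheel '[[0,0,-0.003,0],[0,0,-0.006,0],[0,0,-0.01,0],[0,0,-0.014,0],[0,0,-0.014,0],[0,0,-0.014,0],[0,0,-0.014,0],[0,0,-0.014,0]]'
```

```text
time: 7.13
position: [0.4428, 0.071, 0.1735]
tool_rot: [1.0, -0.0, -0.0, -0.0]
ft_force: [0.0, -0.6, -3.2]
grip_width: 0.048
grip_force: 40.0
```

```bash
python3 -m handwheel '[[0.005,-0.01,0,0],[0.015,-0.035,0,0],[0.033,-0.075,0,0],[0.055,-0.125,0,0],[0.08,-0.18,0,0],[0.105,-0.235,0,0],[0.13,-0.29,0,0],[0.15,-0.34,0,0],[0.17,-0.385,0,0],[0.185,-0.415,0,0],[0.195,-0.437,0,0],[0.2,-0.448,0,0],[0.2,-0.448,0,0],[0.2,-0.448,0,0],[0.2,-0.448,0,0]]'
python3 - <<'E'
from m1 import *
E
sed -i '/^run(/d' m1.py
python3 - <<'E'
from m1 import *
cv2.imwrite("pics/side2.png",cams[1]["frame"][100:250,160:360,::-1].repeat(3,0).repeat(3,1))
for l in("large","medium","small"):
  for n in ("scene","side"): print(l,n,[(np.round(d["point"]).tolist(),round(d["conf"],2)) for d in vision.look_for(n,l)])
E
```

```text
time: 8.38
position: [0.5025, 0.2047, 0.1734]
tool_rot: [1.0, -0.001, -0.0, 0.0]
ft_force: [0.3, 0.4, -4.4]
grip_width: 0.0481
grip_force: 40.0
stack 1 ([0.5026, 0.2096], np.float64(0.591))
fork 2 ([0.6231, 0.2005, -0.0296, 0.0158], np.float64(0.06))
fork 1 ([0.6223, 0.2002, -0.0293, 0.0147], np.float64(0.071))
fork 1 ([0.6244, 0.2032, -0.0272, 0.0162], np.float64(0.033))
tray 2 ([0.5742, -0.2661, 0.092], np.float64(0.166))
tray 1 ([0.5724, -0.2659, 0.0845], np.float64(0.145))
tray 1 ([0.5751, -0.2661, 0.09], np.float64(0.183))
mt 2 ([0.6123, -0.2032], np.float64(0.096))
mt 1 ([0.6071, -0.2066], np.float64(0.101))
mt 1 ([0.6147, -0.1995], np.float64(0.063))
st 2 ([0.6159, -0.3193], np.float64(0.113))
st 1 ([0.6126, -0.3215], np.float64(0.093))
st 1 ([0.6182, -0.3162], np.float64(0.079))
j1 2 ([0.6441, 0.0107], np.float64(0.142))
j1 1 ([0.6422, 0.0099], np.float64(0.124))
j1 1 ([0.6476, 0.02], np.float64(0.143))
j2 2 ([0.7369, -0.0405], np.float64(0.143))
j2 1 ([0.7352, -0.0416], np.float64(0.158))
j2 1 ([0.7403, -0.0349], np.float64(0.114))
p1 2 ([0.4259, -0.0454], np.float64(0.157))
p1 1 ([0.417, -0.046], np.float64(0.14))
p1 1 ([0.4279, -0.0376], np.float64(0.139))
p2 2 ([0.5326, -0.0559], np.float64(0.149))
p2 1 ([0.5285, -0.0568], np.float64(0.143))
p2 1 ([0.5347, -0.0502], np.float64(0.059))
large scene [([198.0, 309.0], 0.64)]
large side [([174.0, 220.0], 0.96), ([305.0, 334.0], 0.62)]
medium scene [([188.0, 308.0], 0.64)]
medium side [([157.0, 220.0], 0.83), ([313.0, 302.0], 0.49)]
small scene [([173.0, 311.0], 0.83), ([169.0, 238.0], 0.74), ([194.0, 228.0], 0.68)]
small side [([229.0, 258.0], 0.78)]
```

View pics/side2.png

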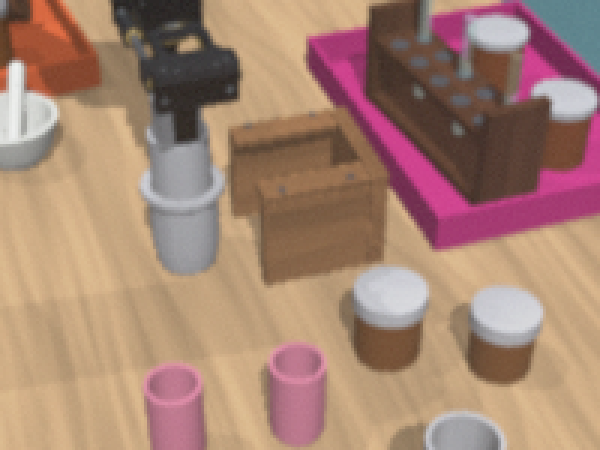

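Side view: the stack hangs upright just in front of the fork, flange below the prong undersides. Sliding it in.

```bash
python3 -m handwheel '[[0.01,0,0,0],[0.03,0.001,0,0],[0.06,0.002,0,0],[0.095,0.003,0,0],[0.13,0.004,0,0],[0.165,0.005,0,0],[0.2,0.006,0,0],[0.235,0.007,0,0],[0.27,0.008,0,0],[0.3,0.009,0,0],[0.33,0.01,0,0],[0.355,0.011,0,0],[0.375,0.012,0,0],[0.385,0.012,0,0],[0.39,0.012,0,0],[0.39,0.012,0,0],[0.39,0.012,0,0],[0.39,0.012,0,0]]'
```

```text
time: 11.53
position: [0.6194, 0.2017, 0.1736]
tool_rot: [1.0, -0.0, -0.0, 0.0]
ft_force: [-0.3, -0.1, -1.9]
grip_width: 0.0485
grip_force: 40.0
```

```bash
python3 -m handwheel '[[0,0,0.004,0],[0,0,0.008,0],[0,0,0.012,0],[0,0,0.015,0],[0,0,0.015,0],[0,0,0.015,0],[0,0,0.015,0],[0,0,0.015,0]]'
python3 - <<'E'
from m1 import *
cv2.imwrite("pics/sd3.png",np.hstack([cams[1]["frame"][90:230,180:330,::-1].repeat(3,0).repeat(3,1)[:,:400],cams[0]["frame"][130:270,240:373,::-1].repeat(3,0).repeat(3,1)]))
E
```

```text
time: 12.2
position: [0.6202, 0.2016, 0.1696]
tool_rot: [1.0, -0.001, 0.0, 0.0]
ft_force: [-0.3, -0.2, 2.0]
grip_width: 0.0483
grip_force: 40.0
```

View pics/sd3.png

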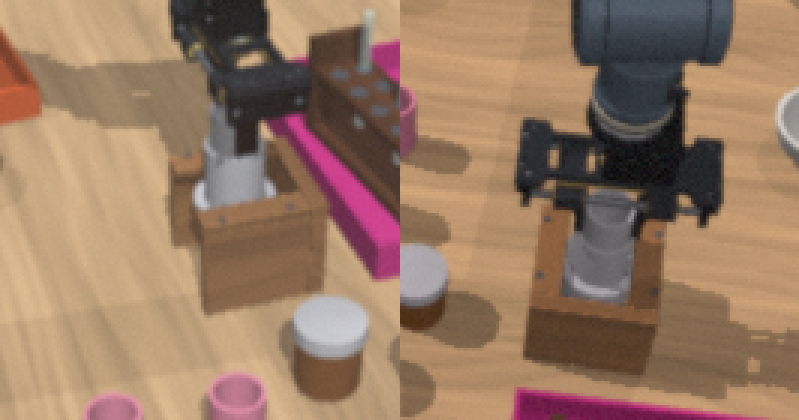

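Both crops show the stack seated in the slot, with the flange under the prongs. Pulling the small beaker.

```bash
python3 -m handwheel '[[0,0,-0.01,0],[0,0,-0.02,0],[0,0,-0.035,0],[0,0,-0.05,0],[0,0,-0.065,0],[0,0,-0.08,0],[0,0,-0.1,0],[0,0,-0.12,0],[0,0,-0.14,0],[0,0,-0.16,0],[0,0,-0.18,0],[0,0,-0.2,0],[0,0,-0.22,0],[0,0,-0.24,0],[0,0,-0.26,0],[0,0,-0.28,0],[0,0,-0.28,0],[0,0,-0.28,0]]'
python3 - <<'E'
from m1 import *
cv2.imwrite("pics/sd4.png",np.hstack([cams[1]["frame"][60:230,180:330,::-1].repeat(3,0).repeat(3,1)[:,:400],cams[0]["frame"][100:270,240:373,::-1].repeat(3,0).repeat(3,1)]))
E
```

```text
time: 13.8
position: [0.6202, 0.2017, 0.2535]
tool_rot: [1.0, -0.0, 0.0, -0.0]
ft_force: [-0.2, -0.3, 0.1]
grip_width: 0.0484
grip_force: 40.0
```

View pics/sd4.png

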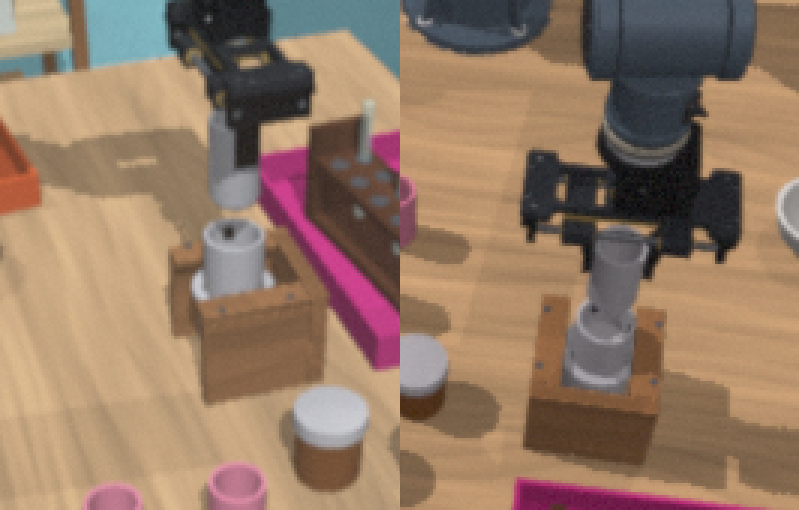

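Small beaker is free above the medium one, which stayed in the large. Carrying it to the −y bay (small twin).

```bash
python3 -m handwheel '[[-0.005,0.03,0,0],[-0.013,0.09,0,0],[-0.027,0.18,0,0],[-0.043,0.29,0,0],[-0.06,0.4,0,0],[-0.077,0.51,0,0],[-0.093,0.62,0,0],[-0.108,0.72,0,0],[-0.12,0.8,0,0],[-0.128,0.855,0,0],[-0.133,0.89,0,0],[-0.133,0.89,0,0]]' && python3 -m handwheel '[[-0.005,0.03,0,0],[-0.013,0.09,0,0],[-0.027,0.18,0,0],[-0.043,0.29,0,0],[-0.06,0.4,0,0],[-0.077,0.51,0,0],[-0.093,0.62,0,0],[-0.108,0.72,0,0],[-0.12,0.8,0,0],[-0.128,0.855,0,0],[-0.133,0.886,0,0],[-0.133,0.886,0,0],[-0.133,0.886,0,0],[-0.133,0.886,0,0]]'
python3 - <<'E'
from fit import *
from scipy.spatial.transform import Rotation as R
o=robot.get_obs(); c=shot("side"); p=o["position"]; print(np.round(p,4))
f=c["frame"][:,:,::-1].copy()
r=render(c,[cyl(.0245,.0245,p[2]-.059,p[2]+.026)],p[0],p[1],0); cs,_=cv2.findContours((r>.5).astype(np.uint8),0,1); cv2.drawContours(f,cs,-1,(0,255,0),1)
q=proj(c,np.c_[p[0]+.0245*np.cos(A),p[1]+.0245*np.sin(A),0*A+.006]); cv2.polylines(f,[np.round(q).astype(int)],True,(0,0,255),1)
cv2.imwrite("pics/sd5.png",cv2.resize(f[130:380,200:460],None,fx=2.3,fy=2.3))
E
```

```text
time: 14.9
position: [0.5794, -0.0678, 0.2528]
tool_rot: [1.0, -0.002, -0.0, 0.0]
ft_force: [0.8, 0.6, 0.7]
grip_width: 0.0487
grip_force: 40.0
time: 16.07
position: [0.5399, -0.3292, 0.2529]
tool_rot: [1.0, 0.0, -0.0, -0.001]
ft_force: [0.5, 0.4, 0.0]
grip_width: 0.0482
grip_force: 40.0
[ 0.5399 -0.3292  0.2529]
```

View pics/sd5.png

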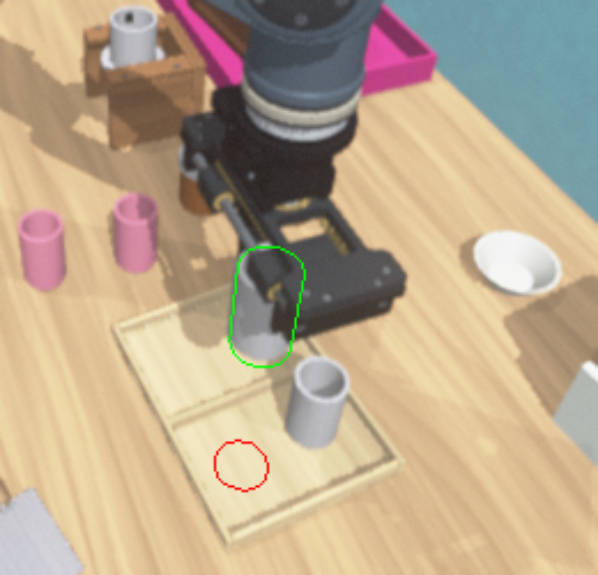

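The small beaker hangs over the free part of the small-twin bay; the target ring is at crop (241,465). Lowering.

```bash
python3 -m handwheel '[[0,0.005,0.03,0],[0,0.006,0.1,0],[0,0.006,0.18,0],[0,0.006,0.27,0],[0,0.006,0.36,0],[0,0.006,0.44,0],[0,0.006,0.51,0],[0,0.006,0.56,0],[0,0.006,0.595,0],[0,0.006,0.61,0],[0,0.006,0.61,0],[0,0.006,0.61,0],[0,0.006,0.61,0]]'; python3 -m handwheel '[[0,0,0.003,0],[0,0,0.006,0],[0,0,0.009,0],[0,0,0.012,0],[0,0,0.012,0],[0,0,0.012,0]]'
```

```text
time: 17.2
position: [0.5405, -0.3334, 0.0712]
tool_rot: [1.0, -0.0, 0.001, 0.001]
ft_force: [0.7, -0.0, 0.4]
grip_width: 0.0482
grip_force: 40.0
time: 17.7
position: [0.5396, -0.3329, 0.0664]
tool_rot: [1.0, -0.001, -0.0, -0.0]
ft_force: [-0.5, 0.2, -0.9]
grip_width: 0.0482
grip_force: 40.0
```

```bash
for i in 1 2; do python3 -m handwheel '[[0,0,0.002,0],[0,0,0.004,0],[0,0,0.004,0],[0,0,0.004,0]]'|grep -E "posi|ft"; done
```

```text
position: [0.5398, -0.333, 0.0655]
ft_force: [-0.8, 0.3, 2.0]
position: [0.5399, -0.333, 0.0654]
ft_force: [-0.9, 1.3, 7.7]
```

Contact at the floor. Releasing and backing up.

```bash
python3 -m handwheel '[[0,0,-0.003,0],[0,0,-0.004,0],[0,0,-0.004,0]]' && python3 -m handwheel '[[0,0,0,0],[0,0,0,0],[0,0,0,0],[0,0,0,0],[0,0,0,0],[0,0,0,0]]' 85 60 && python3 -m handwheel '[[0,0,-0.03,0],[0,0,-0.08,0],[0,0,-0.15,0],[0,0,-0.25,0],[0,0,-0.38,0],[0,0,-0.5,0],[0,0,-0.6,0],[0,0,-0.64,0],[0,0,-0.64,0],[0,0,-0.64,0]]'
python3 - <<'E'
from m1 import *
for n,c,p in zip(("scene","side"),cams,((205,148),(330,305))):
    for m in masks(n,"small"): print(n,np.round(m[1]),round(m[2],2))
    M=[m[0] for m in masks(n,"small")]
    e=proj(c,np.array([[.54,-.333,.05]]))[0]; print(e)
    for m in masks(n,"small"):
        if np.hypot(m[1][0]-e[1],m[1][1]-e[0])<14: print(fit([c],[m[0]],[cyl(.0245,.0245,.006,.091)],[.54,-.333],False))
for n,c in zip(("scene","side"),cams):
    for l in("medium","large","fork"):
        for m in masks(n,l):
            if l!="fork": print(n,l,np.round(m[1]),round(m[2],2),proj(c,np.array([[.62,.2016,.13]]))[0].round(), fit([c],[m[0]],[cyl(.03,.03,.098,.155)],[.62,.2016],False) if l=="medium" else "")
E
```

```text
time: 18.62
position: [0.5399, -0.333, 0.0655]
tool_rot: [1.0, -0.001, 0.0, 0.0]
ft_force: [-0.1, 0.0, 3.9]
grip_width: 0.048
grip_force: 40.0
time: 19.12
position: [0.5396, -0.3328, 0.065]
tool_rot: [1.0, -0.0, -0.0, -0.0]
ft_force: [0.6, 0.5, -0.7]
grip_width: 0.0726
grip_force: 0.0
time: 19.95
position: [0.5397, -0.3329, 0.2583]
tool_rot: [1.0, -0.0, 0.001, 0.001]
ft_force: [0.2, 0.9, -0.4]
grip_width: 0.0742
grip_force: 0.0
scene [187. 150.] 0.71
scene [168. 241.] 0.7
scene [192. 227.] 0.53
[150.02195977 185.91136947]
([0.5335, -0.3339], np.float64(0.239))
side [241. 218.] 0.79
side [228. 259.] 0.61
side [321. 309.] 0.58
side [145. 257.] 0.36
[306.77428411 322.23122109]
([0.5414, -0.3294], np.float64(0.078))
scene medium [211. 306.] 0.78 [307. 211.] ([0.6184, 0.2008], np.float64(0.041))
scene large [226. 303.] 0.6 [307. 211.] 
side medium [146. 255.] 0.57 [258. 145.] ([0.6209, 0.2077], np.float64(0.102))
side large [166. 265.] 0.55 [258. 145.]
```

The small beaker stands in its bay and the medium is still in the fork. Going back for it.

```bash
python3 -m handwheel '[[0.02,-0.13,0,0],[0.04,-0.26,0,0],[0.06,-0.39,0,0],[0.08,-0.52,0,0],[0.1,-0.65,0,0],[0.12,-0.78,0,0],[0.133,-0.87,0,0],[0.133,-0.891,0,0]]' 100 60 && python3 -m handwheel '[[0.02,-0.13,0,0],[0.04,-0.26,0,0],[0.06,-0.39,0,0],[0.08,-0.52,0,0],[0.1,-0.65,0,0],[0.12,-0.78,0,0],[0.133,-0.87,0,0],[0.133,-0.891,0,0],[0.133,-0.891,0,0],[0.133,-0.891,0,0],[0.133,-0.891,0,0]]'
```

```text
time: 21.32
position: [0.5799, -0.0609, 0.2575]
tool_rot: [1.0, 0.002, 0.0, -0.001]
ft_force: [0.5, -0.7, 0.2]
grip_width: 0.0867
grip_force: 0.0
time: 22.23
position: [0.62, 0.1998, 0.2572]
tool_rot: [1.0, -0.001, -0.0, 0.0]
ft_force: [1.3, -0.6, -0.9]
grip_width: 0.0872
grip_force: 0.0
```

```bash
python3 -m handwheel '[[0,-0.004,0.06,0],[0,-0.004,0.14,0],[0,-0.004,0.22,0],[0,-0.004,0.3,0],[0,-0.004,0.37,0],[0,-0.004,0.41,0],[0,-0.004,0.435,0],[0,-0.004,0.435,0],[0,-0.004,0.435,0]]' && python3 -m handwheel '[[0,0,0,0],[0,0,0,0],[0,0,0,0],[0,0,0,0],[0,0,0,0],[0,0,0,0],[0,0,0,0]]' 40 60
```

```text
time: 22.98
position: [0.6207, 0.2022, 0.1274]
tool_rot: [1.0, -0.001, 0.0, -0.0]
ft_force: [1.3, 0.1, -0.2]
grip_width: 0.087
grip_force: 0.0
time: 23.57
position: [0.6204, 0.2027, 0.1273]
tool_rot: [1.0, -0.0, 0.0, 0.0]
ft_force: [-0.0, -1.2, 1.9]
grip_width: 0.0592
grip_force: 59.9
```

```bash
python3 -m handwheel '[[0,0,-0.007,0],[0,0,-0.014,0],[0,0,-0.022,0],[0,0,-0.035,0],[0,0,-0.05,0],[0,0,-0.065,0],[0,0,-0.08,0],[0,0,-0.1,0],[0,0,-0.12,0],[0,0,-0.14,0],[0,0,-0.16,0],[0,0,-0.18,0],[0,0,-0.2,0],[0,0,-0.22,0],[0,0,-0.24,0],[0,0,-0.27,0],[0,0,-0.3,0],[0,0,-0.33,0],[0,0,-0.34,0],[0,0,-0.34,0]]'
python3 - <<'E'
from m1 import *
cv2.imwrite("pics/sd6.png",np.hstack([cams[1]["frame"][60:230,180:330,::-1].repeat(3,0).repeat(3,1)[:,:400],cams[0]["frame"][100:270,240:373,::-1].repeat(3,0).repeat(3,1)]))
E
```

```text
time: 25.23
position: [0.6208, 0.203, 0.2303]
tool_rot: [1.0, -0.0, 0.001, -0.0]
ft_force: [-0.2, 0.5, -1.4]
grip_width: 0.059
grip_force: 60.0
```

View pics/sd6.png

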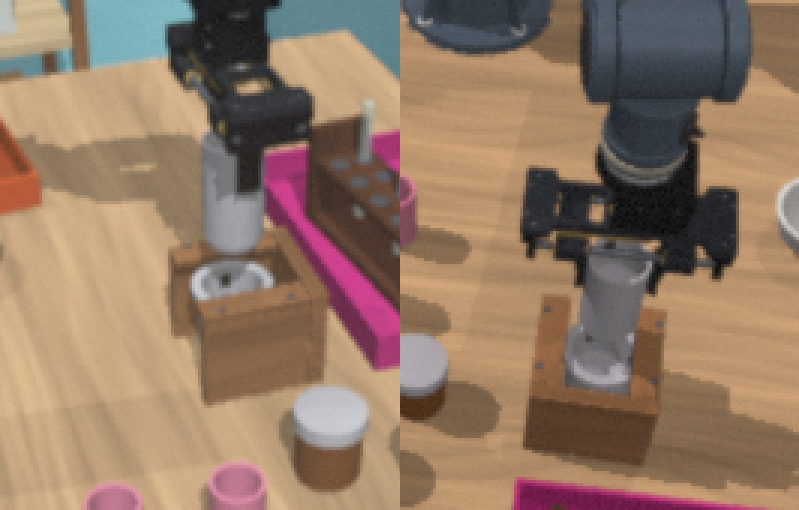

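Medium beaker is out and the large one stays under the fork. Carrying the medium to the +y bay.

```bash
python3 -m handwheel '[[-0.005,0.03,-0.01,0],[-0.018,0.08,-0.02,0],[-0.034,0.15,-0.03,0],[-0.055,0.24,-0.03,0],[-0.075,0.335,-0.03,0],[-0.096,0.43,-0.03,0],[-0.116,0.52,-0.03,0],[-0.134,0.6,-0.03,0],[-0.146,0.65,-0.03,0],[-0.153,0.685,-0.03,0],[-0.153,0.685,-0.03,0]]' && python3 -m handwheel '[[-0.005,0.03,0,0],[-0.018,0.08,0,0],[-0.034,0.15,0,0],[-0.055,0.24,0,0],[-0.075,0.335,0,0],[-0.096,0.43,0,0],[-0.116,0.52,0,0],[-0.134,0.6,0,0],[-0.146,0.65,0,0],[-0.153,0.685,0,0],[-0.153,0.685,0,0],[-0.153,0.685,0,0],[-0.153,0.685,0,0]]'
```

```text
time: 26.25
position: [0.5731, -0.0055, 0.2378]
tool_rot: [1.0, -0.002, -0.0, 0.0]
ft_force: [0.2, 0.0, -0.5]
grip_width: 0.0591
grip_force: 60.0
time: 27.33
position: [0.5279, -0.2068, 0.2376]
tool_rot: [1.0, 0.0, -0.0, -0.0]
ft_force: [-0.1, 0.6, -1.0]
grip_width: 0.0593
grip_force: 60.0
```

```bash
python3 -m handwheel '[[0,0,0.03,0],[0,0,0.08,0],[0,0,0.15,0],[0,0,0.23,0],[0,0,0.31,0],[0,0,0.37,0],[0,0,0.41,0],[0,0,0.435,0],[0,0,0.45,0],[0,0,0.46,0],[0,0,0.465,0],[0,0,0.465,0],[0,0,0.465,0]]'; for i in 1 2 ; do python3 -m handwheel '[[0,0,0.004,0],[0,0,0.008,0],[0,0,0.012,0],[0,0,0.012,0],[0,0,0.012,0]]'|grep -E "posi|ft"; done
```

```text
time: 28.42
position: [0.5283, -0.2083, 0.0989]
tool_rot: [1.0, -0.0, 0.001, 0.0]
ft_force: [0.4, 0.5, -0.8]
grip_width: 0.0593
grip_force: 60.0
position: [0.5278, -0.2081, 0.0946]
ft_force: [-0.7, -0.2, -1.1]
position: [0.5278, -0.208, 0.0909]
ft_force: [-0.5, 0.6, -1.7]
```

```bash
for i in 1 2 3; do python3 -m handwheel '[[0,0,0.002,0],[0,0,0.004,0],[0,0,0.004,0],[0,0,0.004,0]]'|grep -E "posi|ft"; done
```

```text
position: [0.5278, -0.2081, 0.0898]
ft_force: [-0.6, -0.5, -2.2]
position: [0.5278, -0.2081, 0.0886]
ft_force: [0.7, -1.2, -1.3]
position: [0.5279, -0.2082, 0.0881]
ft_force: [-0.6, 0.3, 4.9]
```

Contact at TCP 0.088, as predicted. Release and retreat.

```bash
python3 -m handwheel '[[0,0,0,0],[0,0,0,0],[0,0,0,0],[0,0,0,0],[0,0,0,0],[0,0,0,0]]' 95 && python3 -m handwheel '[[0,0,-0.03,0],[0,0,-0.08,0],[0,0,-0.15,0],[0,0,-0.25,0],[0,0,-0.38,0],[0,0,-0.5,0],[0,0,-0.6,0],[0,0,-0.66,0],[0,0,-0.7,0],[0,0,-0.7,0],[0,0,-0.7,0]]'
python3 - <<'E'
from m1 import *
cv2.imwrite("pics/end.png",np.hstack([cv2.resize(cams[1]["frame"][90:380,200:400,::-1],None,fx=2,fy=2),cv2.resize(cams[0]["frame"][110:255,130:330,::-1],None,fx=2,fy=4)[:, :400]]))
for n,c in zip(("scene","side"),cams):
    for l,par,x in(("large",stackm[:2],(.62,.2016)),("medium",[cyl(.03,.03,.006,.116)],(.528,-.208)),("small",[cyl(.0245,.0245,.006,.091)],(.54,-.333))):
        e=proj(c,np.array([[*x,.06]]))[0]
        for m in masks(n,l): print(n,l,np.round(m[1]),round(m[2],2),e.round(),fit([c],[m[0]],par,x,False) if l!="large" else "")
E
```

```text
time: 30.75
position: [0.5278, -0.2081, 0.0872]
tool_rot: [1.0, -0.0, -0.0, -0.0]
ft_force: [0.7, -0.4, 0.1]
grip_width: 0.0815
grip_force: 0.0
time: 31.67
position: [0.5279, -0.2081, 0.2984]
tool_rot: [1.0, -0.0, 0.001, 0.001]
ft_force: [-0.1, 0.3, 0.2]
grip_width: 0.0825
grip_force: 0.0
scene large [218. 306.] 0.82 [305. 223.] 
scene medium [180. 188.] 0.76 [186. 185.] ([0.5171, -0.2115], np.float64(0.299))
scene medium [224. 246.] 0.42 [186. 185.] ([0.528, -0.208], np.float64(1.0))
scene small [194. 227.] 0.77 [149. 184.] ([0.54, -0.333], np.float64(1.0))
scene small [186. 151.] 0.62 [149. 184.] ([0.5357, -0.3343], np.float64(0.219))
scene small [171. 239.] 0.57 [149. 184.] ([0.54, -0.333], np.float64(1.0))
side large [154. 250.] 0.66 [258. 164.] 
side medium [271. 276.] 0.9 [279. 274.] ([0.528, -0.2023], np.float64(0.069))
side medium [215. 283.] 0.47 [279. 274.] ([0.528, -0.208], np.float64(1.0))
side small [239. 217.] 0.91 [307. 320.] ([0.54, -0.333], np.float64(1.0))
side small [229. 256.] 0.61 [307. 320.] ([0.54, -0.333], np.float64(1.0))
side small [322. 307.] 0.59 [307. 320.] ([0.5422, -0.328], np.float64(0.106))
```

View pics/end.png

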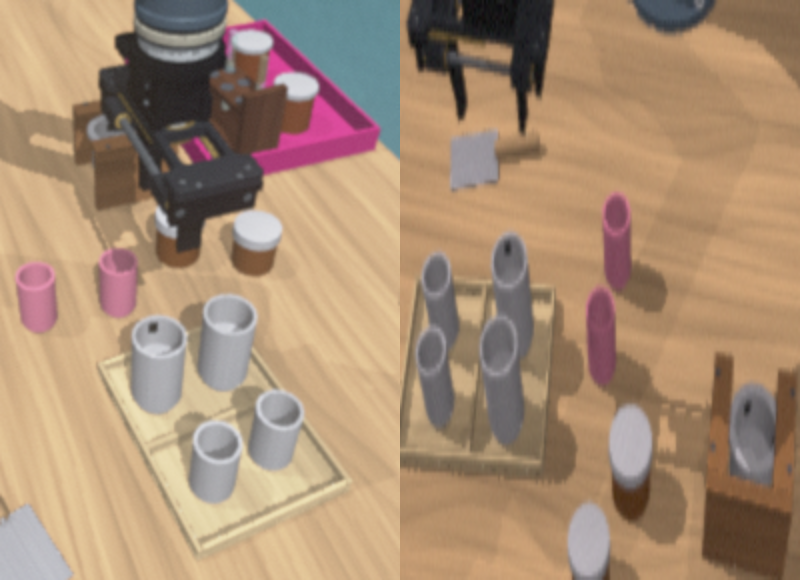

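Both beakers stand upright beside their twins, the large one sits level in the fork, and the gripper is clear.

```bash
python3 -c "
from rig import job
print(job.hand_in())"
```

```text
the job is handed in; nothing more can be done
None
```

The job is handed in, with no verdict returned: in the last pictures the small and medium beakers stand upright beside their twins in the tray, and the largest stands level under the fork, though I did not measure its tilt or height.

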